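# Clear the broken porcelain off the hot plate and hold up the pan of chips

### The job

A porcelain plate has broken on the cold hot plate: with the scraper block held in the gripper, wipe all four chips over the plate's edge into the dust pan tucked under it, without touching the sharp chips with the gripper, and then stand the scraper upright on the bench. Take the dust pan by its handle, draw it out from under the plate and lift it with all the chips in it to at least 10 cm above the bench, keeping it level all the way. Hold it there steady and level for two seconds and finish while still holding it up; leave everything else where it is.

Things in the scene. Friction and masses are not known exactly. Their poses are not given: they have to be found in the camera images.
- hotplate: slim hot plate, fixed, cold. Origin: on the bench under the centre of its flat dark rimless top plate: 180 mm along x, 240 along y, 8 thick, upper face 56 mm above the bench. Housing below 170 x 190, 46 high: the plate overhangs it 25 mm at its +y and -y edges. A control panel up to 46 mm high juts out at -x to x = -133 mm. The dust pan is tucked under the -y edge
- pan: steel dust pan, loose, 0.15 to 0.3 kg. Origin: underside of floor, centre. Floor 206 mm along x, 110 along y; walls 28 mm high at both sides and at the back (y = -55); mouth open at +y, with a ramp lip 5 mm high. It starts with the mouth 15 to 21 mm under the hot plate's -y edge (plate underside 48 mm above the bench), nearly square to it: draw it out towards its own -y before raising it
- pan_grip (a point): point to grip in the middle of the pan's light grey handle, 30 mm behind the back wall, 31 mm above the pan's underside; axes as the pan's. The handle is a bar 22 mm wide along x, 16 thick, running from the back wall 90 mm out to -y, rising 11 degrees outward; grip it across x. The pan's centre of mass lies about 40 mm (loaded about 50 mm) ahead (+y) of this point: grip firmly
- chip0: loose chip of broken white porcelain, irregular, about 30 x 23 mm and 8 mm thick, 12 g, lying flat on the hot plate. Origin: underside, near its middle
- chip1: loose chip of broken white porcelain, irregular, about 30 x 23 mm and 8 mm thick, 12 g, lying flat on the hot plate. Origin: underside, near its middle
- chip2: loose chip of broken white porcelain, irregular, about 30 x 23 mm and 8 mm thick, 12 g, lying flat on the hot plate. Origin: underside, near its middle
- chip3: loose chip of broken white porcelain, irregular, about 30 x 23 mm and 8 mm thick, 12 g, lying flat on the hot plate. Origin: underside, near its middle
- scraper: scraper block, 0.13 to 0.25 kg, standing upright on the bench: black rubber foot 120 mm along x, 24 mm along y, 16 mm high, a white body 118 x 28 mm up to 38 mm, and on it a white grip ridge 80 mm along x, 20 mm thick along y, from 38 to 80 mm high. Origin: centre of the underside
- scraper_grip (a point): middle of the scraper's grip ridge, 62 mm above its underside. Axes as the scraper's; grip across y
- tube_rack: bystander, leave alone: blue block rack with small tubes, 105 x 55 x 46 mm. Origin: centre of the underside
- tip_box: bystander, leave alone: grey pipette tip box with white lid, 122 x 84 x 70 mm. Origin: centre of the underside
- beaker: bystander, leave alone: glass beaker, 70 mm wide, 95 mm high. Origin: centre of the underside
- reagent_bottle: bystander, leave alone: brown glass bottle, 68 mm wide, 140 mm high. Origin: centre of the underside
- marker: bystander, leave alone: white marker pen with black cap, lying along its x, 120 x 12 x 12 mm. Origin: centre of the underside
- spot_plate: bystander, leave alone: whole porcelain spot plate, 85 x 105 x 11 mm. Origin: centre of the underside
- petri_stack: bystander, leave alone: stack of three dishes, 90 mm wide, 45 mm high. Origin: centre of the underside

How it is judged (in metres and radians):
On the way, in this order (a step that is already met when the one before it is completed fails the run):
1. the scraper is held in the gripper with its foot down on the hot plate (within 8 mm) (contact force between the fingers and scraper above 1 N and z of scraper in the frame of hotplate between 0.05 and 0.064 m and x of scraper in the frame of hotplate between -0.1 and 0.1 m and y of scraper in the frame of hotplate between -0.13 and 0.13 m), for 0.2 s.
2. all four chips lie in the dust pan (x of chip0 in the frame of pan between -0.1 and 0.1 m and y of chip0 in the frame of pan between -0.055 and 0.055 m and z of chip0 in the frame of pan between -0.004 and 0.045 m and x of chip1 in the frame of pan between -0.1 and 0.1 m and y of chip1 in the frame of pan between -0.055 and 0.055 m and z of chip1 in the frame of pan between -0.004 and 0.045 m and x of chip2 in the frame of pan between -0.1 and 0.1 m and y of chip2 in the frame of pan between -0.055 and 0.055 m and z of chip2 in the frame of pan between -0.004 and 0.045 m and x of chip3 in the frame of pan between -0.1 and 0.1 m and y of chip3 in the frame of pan between -0.055 and 0.055 m and z of chip3 in the frame of pan between -0.004 and 0.045 m), for 0.2 s.
3. the scraper stands upright on the bench, let go (all of step 2 and height (world z) of scraper below 0.008 m and angle between scraper's own z axis and vertical below 0.1 rad and contact force between the fingers and scraper below 0.1 N), for 0.2 s.
4. the pan with all four chips is held by the gripper alone, level, at least 10 cm up, steady for two seconds (all of step 2 and contact force between the fingers and pan above 1 N and height (world z) of pan above 0.1 m and angle between pan's own z axis and vertical below 0.1 rad and linear speed of pan below 0.03 m/s and angular speed of pan below 0.15 rad/s and contact force between pan and hotplate below 0.05 N and contact force between pan and scraper below 0.05 N and contact force between pan and tube_rack below 0.05 N and contact force between pan and tip_box below 0.05 N and contact force between pan and beaker below 0.05 N and contact force between pan and reagent_bottle below 0.05 N and contact force between pan and marker below 0.05 N and contact force between pan and spot_plate below 0.05 N and contact force between pan and petri_stack below 0.05 N), for 2 s.
At the end, for the whole second after the job is handed in: The gripper alone holds the pan, underside over 100 mm above the bench, within 0.1 rad of level, slower than 30 mm/s and 0.15 rad/s, touching no other thing; all four chips lie in it; the scraper stands on the bench (within 8 mm, 0.1 rad of upright), let go (all of step 4 and height (world z) of scraper below 0.008 m and angle between scraper's own z axis and vertical below 0.1 rad and contact force between the fingers and scraper below 0.1 N); the arm keeps its last pose, push and grip.
It fails at once if the gripper or arm touches a chip with more than 1 N (contact force between any of the fingers, the arm and chip0 above 1 N or contact force between any of the fingers, the arm and chip1 above 1 N or contact force between any of the fingers, the arm and chip2 above 1 N or contact force between any of the fingers, the arm and chip3 above 1 N).
It fails at once if the pan is tipped more than 0.26 rad (15 degrees) (angle between pan's own z axis and vertical above 0.26 rad).
It fails at once if the scraper is dropped: falls faster than 0.7 m/s out of the gripper (contact force between the fingers and scraper below 0.01 N and linear speed of scraper above 0.7 m/s).
It fails at once if a bystander is pushed more than 25 mm or tipped (distance of any of tube_rack, tip_box, beaker, reagent_bottle, marker, spot_plate, petri_stack from where it was at the start of the episode above 0.025 m or angle between any of tube_rack, tip_box, beaker, reagent_bottle, marker, spot_plate, petri_stack's own z axis and vertical above 0.35 rad).
It also fails if it takes over 72 s, if anything falls off the work surface, if the arm or the gripper's body presses on something with over 40 N, if the wrist force passes 120 N, or if a joint passes its speed limit or range.

### The arm

A 7-joint arm with a two-finger parallel gripper is mounted at the origin on the work surface. World frame = base frame: x ahead of the robot, y to its left, z up, the work surface at z = 0. Lengths are in mm, angles in degrees, forces in N, time in s.
With the tool pointing down it reaches from about 350 to 900 mm from the base axis. Payload 7.2 kg.
Tool frame: the origin (TCP) lies at the very end of the fingers, on their centre line; the grasp point (between the pads) lies 19 mm behind it; z points along the fingers, y is the line along which they close (so a half turn about z gives the same grasp; the last joint's range is limited). The gripper opens to 85 mm and grips with 20 to 120 N. Pads are 22 mm wide; open, the fingers measure 114 mm over their backs; the gripper's body (76 mm by 85 mm) begins 54 mm behind the grasp point. The pads swing forward as they close: fully open they stand 13 mm farther back than shut.
Start: joints at [69.775, 23.554, -0.728, 91.456, 0.321, 64.991, -4.71], TCP at [175.591, -599.83, 231.297] pointing down, gripper open.
Joint ranges: [-169.25, 169.25], [-16.82, 113.86], [-84.01, 82.57], [7.8, 145.47], [-59.2, 239.2], [7.22, 106.19], [-163.78, 163.78]. Speed limits (degrees/s): [136.94, 136.94, 172.46, 172.46, 180, 180, 180].

### API

Orientations are given as [roll, pitch, yaw] about the fixed x, y, z axes, in that order (R = Rz(yaw) Ry(pitch) Rx(roll)).
In Python, from bench import state, optics, arm gives the robot as it stands.
- The arm moves only by the tool step_arm, never from a script. Its argument "steps" is a list of rows, each a list of 5 numbers: the finger opening in mm, from 0 to 85.4, then the shift along the tool's x, y, z normalised to -1 to 1, where 1 is 30 mm, then the turn about the tool's z normalised to -1 to 1, where 1 is 0.08 rad. A call has 1 to 10 rows; each row shifts and turns the commanded pose from where the row before left it, along the tool's axes as they then stand; what a row does not reach is not made up. A row lasts 1/12 s, in which the tool goes at most 41.7 mm and 7.16 degrees, less where a joint would pass 70% of its speed; a pose out of reach is approached as far as the arm can. A call with a number of a shift or a turn outside -1 to 1 is refused whole. A call with a gripper value outside its range is refused whole. The fingers move at their own pace and stop on an object; "newtons" is the grip in N (left out, the last holds). Time passes only in rows, so rows that do not move let the fingers close. It gives the time, the measured TCP pose, the force, the opening and the grip force at its end, in the units of the state.
- state(): the state, without advancing time (a new reading comes with each control period).
- optics.snapshot(name): name is "scene" or "top"; returns a dict with "color" (384x512x3 uint8, red, green, blue), "camera_matrix" (3x3 intrinsics, pixels), "eye" and "attitude" of the camera in the world. Camera axes: x right, y up, looking along -z (the intrinsics and any distortion apply to the point x, -y, -z); pixel columns grow to the right and rows downward; lengths in mm; the calibration is good to about 2 mm. A picture is of the moment at which its call begins. There is no depth.
- arm.job_done(): hands the job in; it is judged then, once.
Trained networks look in the newest picture that a camera, given by its name, has taken for a name from the list of things; names that differ only in an ending like _2 or _b are one class to them, and where a whole thing is asked for, a point or a joint stands for the part that bears it (a point fixed in the world has none). Each returns a list of dicts, best first, with "score" (0 to 1); they miss things now and then, are a little off and sometimes report something else, mostly with a low value. They report only what shows in the picture. A call takes as long as a camera call.
- optics.recognise(camera, name): "bbox" ([centre column, centre row, width, height] in pixels, round what is visible of it).
- optics.mark_of(camera, name): "centre" ([row, column] in pixels: a listed point, or the origin of a listed thing).
The state is a dict: "t": time; "joint_positions": joint angles; "qvel": joint speeds; "joint_torque": joint torques, N m; "tcp_pos": TCP position; "tcp_rot": TCP orientation; "ft_force": force on the tool from outside, world axes, zero at the start; "wrist_torque": the same for the moment, N m; "gripper_width": opening from 0.0 (shut) to 1.0 (fully open); "grip_force": force on a finger pad.
Only numpy, scipy, OpenCV 4.12 (cv2) and the standard library are available. Lean on these libraries where they do the work, as an engineer would, in place of code of your own. Each camera call takes 0.05 s, during which the arm holds its last target. There are 200 camera calls.

## Working session

There is one attempt and no reset: what is moved stays moved. The work goes in short steps, Python scripts to look and compute and a tool call to move; the robot and the scene stay as the last step left them, time stands still between calls to the robot, and variables do not carry over. Pictures are saved under pics/ and viewed, at most 10 in all, crops included, and the job is handed in when it is done.

Besides the shell and the picture viewer there is one more tool, called after "Request:" as name([rows], argument=value, ...), one row to a line, values as JSON. step_arm: Moves the arm, as the interface text tells. Scaled input: -1 to 1 covers 30 mm each way for a shift and 0.08 rad each way for a turn. Its arguments: {"type":"object","properties":{"steps":{"type":"array","items":{"type":"array","items":{"type":"number"}}},"newtons":{"type":"number"}},"required":["steps"]}

```bash
mkdir -p pics
cat > h.py <<'E'
import numpy as np, cv2
from scipy.spatial.transform import Rotation as R
from bench import state, optics, arm
def snap(n,save=None):
    s=optics.snapshot(n)
    if save: cv2.imwrite('pics/'+save,s['color'][:,:,::-1])
    return s
def rot(s):
    a=np.array(s['attitude'],float)
    return a if a.shape==(3,3) else (R.from_euler('xyz',a,degrees=True).as_matrix() if a.size==3 else R.from_quat(a).as_matrix())
def ray(s,row,col,z):
    K=np.array(s['camera_matrix']); d=np.linalg.inv(K)@[col,row,1]
    d=rot(s)@np.array([d[0],-d[1],-d[2]]); e=np.array(s['eye'])
    return e+d*(z-e[2])/d[2]
def proj(s,p):
    c=rot(s).T@(np.array(p)-np.array(s['eye'])); K=np.array(s['camera_matrix'])
    q=K@np.array([c[0],-c[1],-c[2]]); return q[:2]/q[2]
E
python3 - <<'E'
from h import *
for n in('scene','top'):
    s=snap(n,n+'0.png'); print(n,{k:v for k,v in s.items() if k!='color'})
    for k,z in dict(hotplate=0,pan=0,pan_grip=31,chip0=56,scraper=0,scraper_grip=62,tube_rack=0,tip_box=0,beaker=0,reagent_bottle=0,marker=0,spot_plate=0,petri_stack=0).items():
        for m in optics.mark_of(n,k)[:5]:
            print(k,round(m['score'],2),np.round(m['centre']),ray(s,*m['centre'],z).round(0))
print(state())
E
```

```text
scene {'camera_matrix': array([[379.48854344,   0.        , 246.33517641],
       [  0.        , 379.48854344, 189.18059652],
       [  0.        ,   0.        ,   1.        ]]), 'eye': array([1135.59520824,  644.81219041,  736.31092645]), 'attitude': array([ 49.64601049,  -0.16772455, 137.20948422])}
hotplate 0.77 [194. 256.] [541.  48.   0.]
pan 0.86 [165. 223.] [ 520. -128.    0.]
pan_grip 0.75 [148. 208.] [ 520. -200.   31.]
pan_grip 0.52 [193. 254.] [566.  62.  31.]
chip0 0.6 [163. 253.] [494. -17.  56.]
chip0 0.6 [295. 337.] [683. 437.  56.]
chip0 0.58 [190. 254.] [578.  77.  56.]
chip0 0.48 [148. 139.] [ 704. -321.   56.]
chip0 0.43 [195. 256.] [588.  95.  56.]
scraper 0.7 [133. 215.] [ 417. -297.    0.]
scraper_grip 0.66 [116. 212.] [ 409. -315.   62.]
scraper_grip 0.51 [284. 274.] [762. 331.  62.]
tube_rack 0.58 [241. 371.] [449. 380.   0.]
tube_rack 0.47 [115. 215.] [ 335. -398.    0.]
tip_box 0.81 [257. 214.] [782. 147.  -0.]
tip_box 0.42 [194. 256.] [539.  47.   0.]
beaker 0.77 [148. 139.] [ 667. -399.    0.]
beaker 0.67 [216. 163.] [792. -63.   0.]
beaker 0.31 [187. 255.
[... 1558 characters left out ...]
positions': array([69.7755484 , 23.55405711, -0.72832303, 91.45509496,  0.32126577,
       64.99121754, -4.70808902]), 'qvel': array([-0.04194683,  0.09394924,  0.00315316,  0.01627449, -0.03964079,
        0.04836816, -0.00214611]), 'joint_torque': array([-6.90365905e-04, -6.00411701e+01,  6.80497494e-01, -2.99733371e+01,
        1.37870162e-02,  2.10796505e-03, -1.87629871e-05]), 'tcp_pos': array([ 175.58805329, -599.83164416,  231.30307925]), 'tcp_rot': array([ 1.79998326e+02, -3.05433959e-05,  1.63198201e+01]), 'ft_force': array([-0.14548481, -0.0752548 , -0.15487914]), 'wrist_torque': array([-0.01593389,  0.02749522,  0.01921466]), 'grip_force': 0.0, 'gripper_width': 0.9985280534010744}
```

Run:
```python
import cv2
a=cv2.imread('pics/top0.png'); c=a[150:350,190:420]
cv2.imwrite('pics/c0.png',cv2.resize(c,None,fx=3,fy=3,interpolation=cv2.INTER_CUBIC)[:600])
```

```text
(no output)
```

View pics/c0.png

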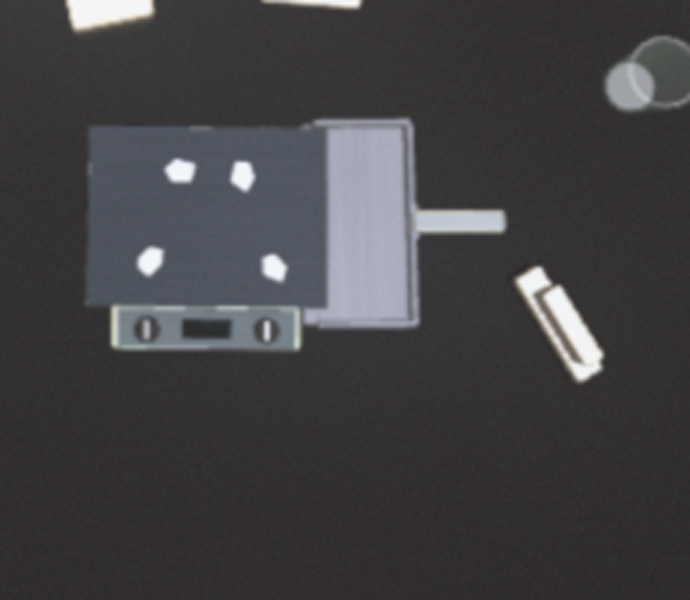

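View pics/scene0.png

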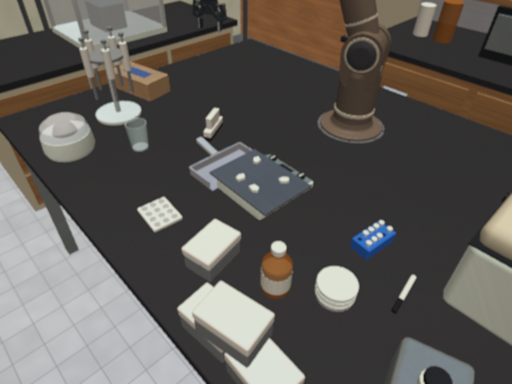

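The top crop shows the plate at (88–327, 127–305), chips at (180,171), (243,176), (150,261) and (274,267), the pan handle at (415–505, 221) and the scraper slanted around (560,325). The scene view agrees, with nothing else in the working area. Next I refine the geometry.

Run:
```python
from h import *
s=snap('top'); im=s['color'].astype(int); g=im.min(2)
f=lambda c,r:(150+(r+.5)/3-.5,190+(c+.5)/3-.5)
print('plate',[ray(s,*f(*p),56).round(1) for p in((88,127),(327,127),(327,307),(86,305))])
m=(g>150).astype(np.uint8); n,l,st,c=cv2.connectedComponentsWithStats(m)
for i in range(1,n):
    x,y=c[i]
    if 190<x<420 and 180<y<285 and st[i][4]>8:
        pts=np.argwhere(l==i)
        z=62 if x<305 else 60
        w=np.array([ray(s,*p,z)[:2] for p in pts]); print(c[i].round(1),st[i],'world',ray(s,y,x,z).round(1),w.min(0).round(),w.max(0).round())
        if st[i][4]>60:
            for zz in(38,80):
                w=np.array([ray(s,*p,zz)[:2] for p in pts],np.float32);print(zz,cv2.minAreaRect(w))
# handle: rows per column
for col in range(330,358,4):
    r=np.where(g[205:245,col]>110)[0]+205; 
    print(col, r.min() if len(r) else None, r.max() if len(r) else None, len(r), ray(s,r.mean(),col,38).round(1) if len(r) else '')
print('back wall top corners',[ray(s,*f(*p),28).round(1) for p in((413,120),(418,326))])
s2=snap('scene')
for nm,k,zz in(('top','scraper_grip',62),('scene','scraper_grip',62),('top','pan_grip',31),('scene','pan_grip',31)):
    mm=optics.mark_of(nm,k)[0]; print(nm,k,ray(s if nm=='top' else s2,*mm['centre'],zz).round(1))
cv2.imwrite('pics/c1.png',cv2.resize(s['color'][225:285,350:400,::-1],None,fx=10,fy=10,interpolation=cv2.INTER_CUBIC))
```

```text
plate [array([619.4, 165.2,  56. ]), array([615.5, -75.8,  56. ]), array([436. , -70.5,  56. ]), array([441.7, 168.2,  56. ])]
[311.5 225.8] [ 292  193   37   65 1618] world [ 513.  -110.5   60. ] [ 420. -156.] [612. -50.]
38 ((516.9826049804688, -107.79757690429688), (108.36405181884766, 194.15646362304688), 89.11343383789062)
80 ((515.608642578125, -101.67281341552734), (104.48739624023438, 187.2106170654297), 89.11341857910156)
[249.7 206.6] [245 203  10   8  64] world [573.  73.  62.] [563.  60.] [584.  87.]
38 ((575.38330078125, 73.69489288330078), (27.552927017211914, 21.480003356933594), 89.08930206298828)
80 ((571.919921875, 73.32689666748047), (26.56720733642578, 20.71160888671875), 89.0887680053711)
[270.4 208.2] [267 204   8  10  59] world [567.4  11.   62. ] [553.   0.] [580.  21.]
[342. 223.] [327 218  31  11 215] world [ 519.8 -201.9   60. ] [ 506. -247.] [ 535. -157.]
38 ((519.2098388671875, -206.80633544921875), (91.28675842285156, 30.27472496032715), 87.3102035522461)
80 ((517.756103515625, -197.1396026611328), (88.02102661132812, 29.191612243652344), 87.310173034667
[... 917 characters left out ...]
 [437.  12.] [438.  36.]
[288.5 259. ] [288 253   2  13  26] world [416.3 -39.2  62. ] [399. -41.] [434. -37.]
[278.5 259.5] [278 257   2   6  12] world [415.3  -9.7  62. ] [408. -11.] [423.  -8.]
330 220 227 8 [ 519.6 -170.4   38. ]
334 220 227 8 [ 519.4 -182.6   38. ]
338 220 227 8 [ 519.2 -194.7   38. ]
342 220 227 8 [ 519.  -206.9   38. ]
346 220 227 8 [ 518.8 -219.    38. ]
350 220 227 8 [ 518.7 -231.2   38. ]
354 220 227 8 [ 518.5 -243.3   38. ]
back wall top corners [array([ 624.7, -168.2,   28. ]), array([ 414.5, -165.3,   28. ])]
top scraper_grip [ 420.8 -311.4   62. ]
scene scraper_grip [ 402.3 -323.1   62. ]
top pan_grip [ 513.9 -198.8   31. ]
scene pan_grip [ 521.6 -196.1   31. ]
```

View pics/c1.png

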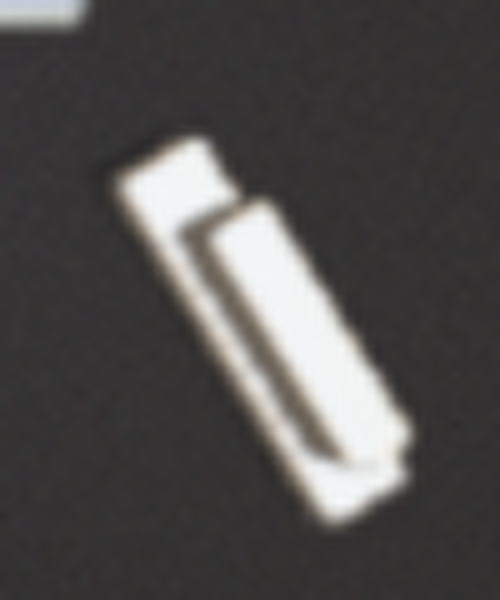

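The crop shows the body top corners at about (118,185), (208,140), (330,525) and (408,480), and the ridge top at (212,240), (268,203), (412,430) and (355,465).

Run:
```python
from h import *
s=snap('top')
f=lambda c,r:(225+(r+.5)/10-.5,350+(c+.5)/10-.5)
for z,P in((38,((118,185),(208,140),(330,525),(408,480))),(80,((212,240),(268,203),(412,430),(355,465)))):
    w=np.array([ray(s,*f(*p),z)[:2] for p in P]); print(z,w.round(1).tolist(),w.mean(0).round(1))
    for a,b in((0,2),(1,3)) if z==38 else((0,3),(1,2)):
        d=w[a]-w[b]; print(np.degrees(np.arctan2(d[1],d[0])).round(1),np.hypot(*d).round(1))
```

```text
38 [[459.2, -262.8], [472.3, -290.7], [357.3, -321.3], [370.2, -345.4]] [ 414.7 -305.1]
29.9 117.5
28.2 115.8
80 [[443.6, -277.7], [454.0, -294.6], [388.3, -332.7], [378.5, -315.7]] [ 416.1 -305.2]
30.3 75.3
30.2 76.0
```

Request:
step_arm([
  [85, 0, 0, 0, -0.995],
  [85, 0, 0, 0, -0.995],
  [85, 0, 0, 0, -0.995],
  [85, 0.9, -0.343, 0, 0],
  [85, 0.9, -0.343, 0, 0],
  [85, 0.9, -0.343, 0, 0],
  [85, 0.9, -0.343, 0, 0],
  [85, 0.9, -0.343, 0, 0],
  [85, 0.9, -0.343, 0, 0],
  [85, 0.9, -0.343, 0, 0],
], newtons=60)

```text
t: 2.58
tcp_pos: [304.0, -441.8, 231.5]
tcp_rot: [180.0, 0.0, 30.0]
ft_force: [0.5, 0.8, 0.2]
gripper_width: 0.994
grip_force: 0.0
```

Request:
step_arm([
  [85, 0.9, -0.343, 0, 0],
  [85, 0.9, -0.343, 0, 0],
  [85, 0.9, -0.343, 0, 0],
  [85, 0.9, -0.343, 0.5, 0],
  [85, 0.9, -0.343, 0.5, 0],
  [85, 0.9, -0.343, 0.5, 0],
  [85, 0.14, -0.06, 0.5, 0],
  [85, 0, 0, 0.4, 0],
  [85, 0, 0, 0, 0],
  [85, 0, 0, 0, 0],
])

```text
t: 3.42
tcp_pos: [415.1, -304.8, 159.1]
tcp_rot: [-179.9, 0.0, 30.0]
ft_force: [0.9, -0.4, 0.2]
gripper_width: 0.998
grip_force: 0.0
```

```bash
cat >> h.py <<'E'
def go(x,y,z,yaw):
    s=state(); t=s['tcp_pos']; r=s['tcp_rot']; M=R.from_euler('xyz',r,degrees=True).as_matrix()
    print('t',round(s['t'],2),'tcp',t.round(1),r.round(2),'F',s['ft_force'].round(1),'w',round(s['gripper_width'],3),round(s['grip_force'],1))
    dy=(yaw-r[2]+180)%360-180
    print('turn units',round(-np.radians(dy)/.08,2),'shift mm now',(M.T@(np.array([x,y,z])-t)).round(1))
    M2=R.from_euler('xyz',[180,0,yaw],degrees=True).as_matrix(); print('shift after turn',(M2.T@(np.array([x,y,z])-t)).round(1))
E
python3 -c "
from h import *
go(415.5,-305,45,30)
s=snap('top'); cv2.imwrite('pics/c2.png',cv2.resize(s['color'][200:300,320:420,::-1],None,fx=6,fy=6,interpolation=2))
"
```

```text
t 3.42 tcp [ 415.1 -304.8  159.1] [-1.7994e+02  3.0000e-02  3.0000e+01] F [ 0.9 -0.4  0.2] w 0.998 0.0
turn units 0.0 shift mm now [  0.3   0.5 114.1]
shift after turn [  0.2   0.4 114.1]
```

View pics/c2.png

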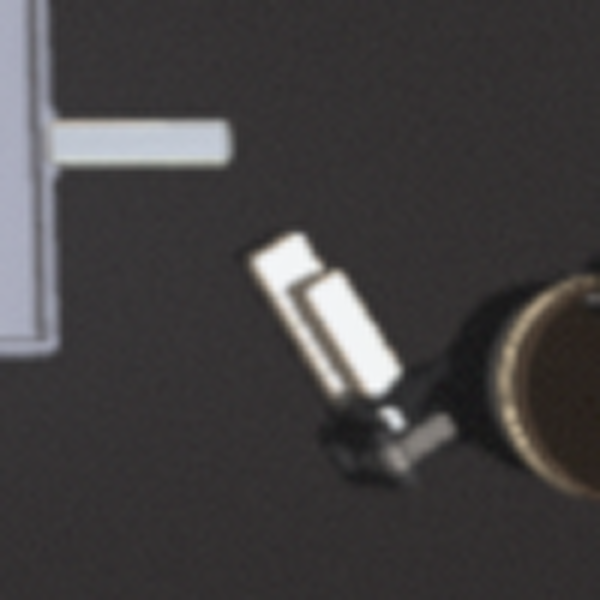

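The ridge shows at (350,330), and some gripper parts sit lower, at about (390,440). I'll check the projection of the TCP against that.

```bash
python3 -c "
from h import *
s=snap('top','top3.png')
q=lambda p:((proj(s,p)-[320,200])*6).round()
for p in((415,-305,159),(415,-305,178),(415,-305,260),(415.5,-305,80),(394,-268,170),(437,-342,170)): print(p,q(p))
s=snap('scene'); print(proj(s,(415,-305,159)),proj(s,(415.5,-305,80)))
cv2.imwrite('pics/c3.png',cv2.resize(s['color'][40:180,140:300,::-1],None,fx=4,fy=4,interpolation=2))
"
```

```text
(415, -305, 159) [422. 359.]
(415, -305, 178) [437. 362.]
(415, -305, 260) [510. 373.]
(415.5, -305, 80) [364. 349.]
(394, -268, 170) [350. 410.]
(437, -342, 170) [511. 309.]
[211.25727836  91.58977193] [212.43003765 112.58491463]
```

View pics/c3.png

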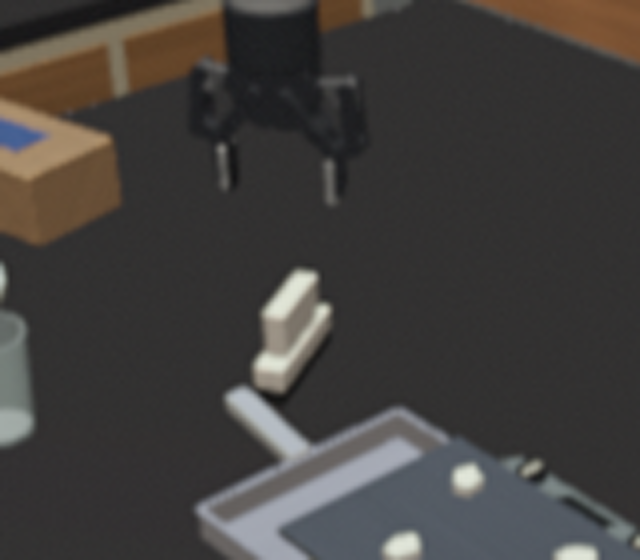

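Request:
step_arm([
  [85, 0, 0, 0.7, 0],
  [85, 0, 0, 0.7, 0],
  [85, 0, 0, 0.7, 0],
  [85, 0, 0, 0.7, 0],
  [85, 0, 0, 0.7, 0],
  [85, 0, 0, 0.33, 0],
  [85, 0, 0, 0, 0],
  [10, 0, 0, 0, 0],
  [10, 0, 0, 0, 0],
  [10, 0, 0, 0, 0],
])

```text
t: 4.4
tcp_pos: [416.3, -305.5, 45.8]
tcp_rot: [179.9, -0.1, 30.0]
ft_force: [-0.0, -0.1, 0.0]
gripper_width: 0.597
grip_force: 0.0
```

Request:
step_arm([
  [10, 0, 0, 0, 0],
  [10, 0, 0, 0, 0],
  [10, 0, 0, 0, 0],
  [10, 0, 0, 0, 0],
  [10, 0, 0, 0, 0],
  [10, 0, 0, 0, 0],
])

```text
t: 4.9
tcp_pos: [415.7, -305.1, 45.1]
tcp_rot: [179.9, -0.0, 30.0]
ft_force: [0.3, 0.0, 7.2]
gripper_width: 0.226
grip_force: 61.9
```

Request:
step_arm([
  [10, 0, 0, -0.4, 0],
  [10, 0, 0, -0.7, 0],
  [10, 0, 0, -0.7, 0.85],
  [10, 0, 0, -0.7, 0.85],
  [10, 0, 0, -0.7, 0.85],
  [10, 0, 0, -0.7, 0.85],
  [10, 0, 0, -0.1, 0.85],
  [10, 0, 0, 0, 0.85],
  [10, 0, 0, 0, 0.85],
  [10, 0, 0, 0, 0.86],
])

```text
t: 5.73
tcp_pos: [415.2, -304.7, 164.4]
tcp_rot: [-180.0, 0.0, -1.4]
ft_force: [-0.2, 1.1, -2.2]
gripper_width: 0.223
grip_force: 61.0
```

```bash
python3 -c "
from h import *
go(568,125,105,-1.2)
"
```

```text
t 5.73 tcp [ 415.2 -304.7  164.4] [-1.8e+02  1.0e-02 -1.4e+00] F [-0.2  1.1 -2.2] w 0.223 61.0
turn units -0.04 shift mm now [ 142.3 -433.3   59.4]
shift after turn [ 143.8 -432.8   59.4]
```

Request:
step_arm([
  [10, 0.3, -0.9, 0, 0],
  [10, 0.3, -0.9, 0, 0],
  [10, 0.3, -0.9, 0, 0],
  [10, 0.3, -0.9, 0, 0],
  [10, 0.3, -0.9, 0, 0],
  [10, 0.3, -0.9, 0, 0],
  [10, 0.3, -0.9, 0, 0],
  [10, 0.3, -0.9, 0, 0],
  [10, 0.3, -0.9, 0, 0],
  [10, 0.3, -0.9, 0, 0],
])

```text
t: 6.57
tcp_pos: [511.1, -35.4, 164.2]
tcp_rot: [180.0, 0.0, -1.2]
ft_force: [0.1, -0.1, -0.7]
gripper_width: 0.222
grip_force: 61.1
```

Request:
step_arm([
  [10, 0.3, -0.9, 0, 0],
  [10, 0.3, -0.9, 0, 0],
  [10, 0.3, -0.9, 0, 0],
  [10, 0.3, -0.9, 0, 0],
  [10, 0.28, -0.9, 0, 0],
  [10, 0.28, -0.9, 0, 0],
  [10, 0, 0, 0.6, 0],
  [10, 0, 0, 0.6, 0],
  [10, 0, 0, 0.4, 0],
  [10, 0, 0, 0, 0],
])

```text
t: 7.4
tcp_pos: [565.3, 123.3, 113.4]
tcp_rot: [179.9, 0.3, -1.2]
ft_force: [-0.7, -0.2, -1.1]
gripper_width: 0.224
grip_force: 60.9
```

```bash
python3 -c "
from h import *
go(568,125,102,-1.2)
s=snap('scene'); cv2.imwrite('pics/c4.png',cv2.resize(s['color'][100:240,160:340,::-1],None,fx=4,fy=4,interpolation=2))
s=snap('top','t5.png')
"
```

```text
t 7.4 tcp [565.3 123.3 113.4] [179.91   0.29  -1.21] F [-0.7 -0.2 -1.1] w 0.224 60.9
turn units -0.0 shift mm now [ 2.7 -1.8 11.4]
shift after turn [ 2.7 -1.8 11.4]
```

View pics/c4.png

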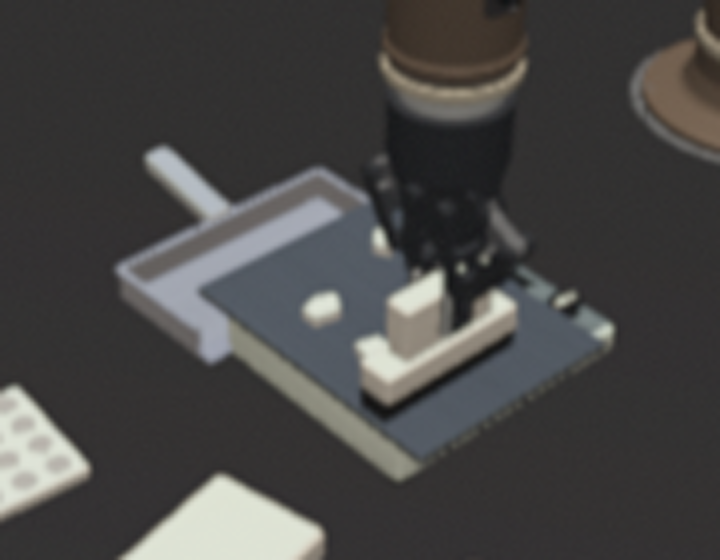

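The scraper is held level just above the plate, with a right-row chip peeking out ahead of it at (368,345) and the other at (322,308). I'll lower it to the surface.

Request:
step_arm([
  [10, 0.1, 0, 0.15, 0],
  [10, 0, 0, 0.15, 0],
  [10, 0, 0, 0.13, 0],
  [10, 0, 0, 0, 0],
  [10, 0, 0, 0, 0],
  [10, 0, 0, 0, 0],
])

```text
t: 8.0
tcp_pos: [570.4, 124.0, 103.7]
tcp_rot: [-180.0, -0.0, -1.2]
ft_force: [0.1, 0.3, -1.2]
gripper_width: 0.223
grip_force: 61.0
```

Request:
step_arm([
  [10, 0, 0, 0.05, 0],
  [10, 0, 0.2, 0, 0],
  [10, 0, 0.4, 0, 0],
  [10, 0, 0.4, 0, 0],
  [10, 0, 0.4, 0, 0],
  [10, 0, 0.4, 0, 0],
  [10, 0, 0.4, 0, 0],
  [10, 0, 0.4, 0, 0],
  [10, 0, 0.4, 0, 0],
  [10, 0, 0.4, 0, 0],
])

```text
t: 8.83
tcp_pos: [568.1, 20.6, 102.0]
tcp_rot: [180.0, -0.0, -1.2]
ft_force: [-0.1, 0.1, -0.7]
gripper_width: 0.225
grip_force: 61.0
```

```bash
python3 -c "
from h import *
go(566,-68,102,-1.2)
s=snap('scene'); cv2.imwrite('pics/c5.png',cv2.resize(s['color'][100:240,160:340,::-1],None,fx=4,fy=4,interpolation=2))
"
```

```text
t 8.83 tcp [568.1  20.6 102. ] [180.    -0.    -1.23] F [-0.1  0.1 -0.7] w 0.225 61.0
turn units -0.01 shift mm now [-0.2 88.6  0. ]
shift after turn [-0.2 88.6  0. ]
```

View pics/c5.png

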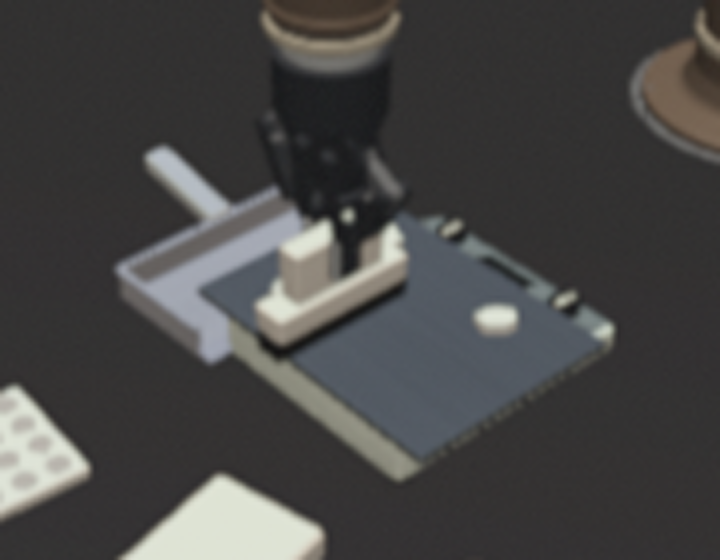

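The two right-row chips are ahead of the scraper. The left-row chips, at (495,320) and behind the scraper end at (398,238), are untouched. I'll continue over the edge.

Request:
step_arm([
  [10, 0, 0.4, 0, 0],
  [10, 0, 0.4, 0, 0],
  [10, 0, 0.4, 0, 0],
  [10, 0, 0.3, 0, 0],
  [10, 0, 0.25, 0, 0],
  [10, 0, 0.25, 0, 0],
  [10, 0, 0.25, 0, 0],
  [10, 0, 0.25, 0, 0],
  [10, 0, 0.25, 0, 0],
  [10, 0, 0.15, 0, 0],
])

```text
t: 9.72
tcp_pos: [566.3, -66.2, 102.0]
tcp_rot: [180.0, 0.0, -1.2]
ft_force: [0.4, 0.0, -1.3]
gripper_width: 0.224
grip_force: 61.0
```

Request:
step_arm([
  [10, 0, 0, 0, 0],
  [10, 0, -0.3, 0, 0],
  [10, 0, 0, -0.6, 0],
  [10, 0, 0, -0.7, 0],
  [10, 0, 0, -0.7, 0],
  [10, 0, 0, 0, 0],
])

```text
t: 10.22
tcp_pos: [568.9, -54.1, 166.1]
tcp_rot: [-180.0, -0.4, -1.1]
ft_force: [0.8, 0.6, -1.5]
gripper_width: 0.226
grip_force: 61.0
```

```bash
python3 -c "
from h import *
go(481,149,160,-1.2)
s=snap('scene'); cv2.imwrite('pics/c6.png',cv2.resize(s['color'][100:240,160:340,::-1],None,fx=4,fy=4,interpolation=2))
"
```

```text
t 10.22 tcp [568.9 -54.1 166.1] [-179.98   -0.36   -1.12] F [ 0.8  0.6 -1.5] w 0.226 61.0
turn units 0.02 shift mm now [ -91.9 -201.4    5.6]
shift after turn [ -92.2 -201.3    6.1]
```

View pics/c6.png

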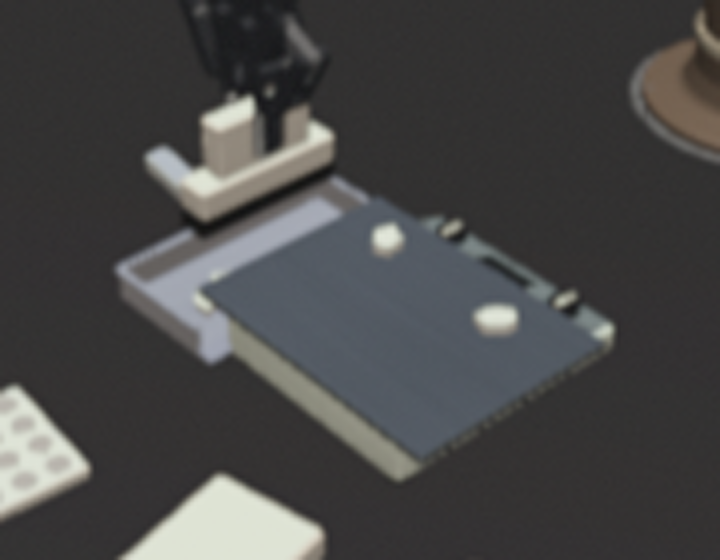

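Two chips lie in the pan at (203,300) and (217,275), and the remaining two are at (387,238) and (495,320). Now the second stroke.

Request:
step_arm([
  [10, -0.4, -0.84, 0, 0],
  [10, -0.4, -0.84, 0, 0],
  [10, -0.4, -0.84, 0, 0],
  [10, -0.4, -0.84, 0, 0],
  [10, -0.4, -0.84, 0, 0],
  [10, -0.37, -0.84, 0, 0],
  [10, -0.35, -0.84, 0, 0],
  [10, -0.3, -0.84, 0, 0],
  [10, 0, 0, 0, 0],
  [10, 0, 0, 0.6, 0],
])

```text
t: 11.1
tcp_pos: [480.6, 151.0, 145.6]
tcp_rot: [-179.9, -0.2, -0.9]
ft_force: [0.9, -1.0, -2.0]
gripper_width: 0.228
grip_force: 61.1
```

Request:
step_arm([
  [10, 0, 0, 0.6, 0],
  [10, 0, 0, 0.4, 0],
  [10, 0, 0, 0.3, 0],
  [10, 0, 0, 0, 0],
  [10, 0, 0, 0, 0],
  [10, 0, 0, 0, 0],
])

```text
t: 11.6
tcp_pos: [480.5, 147.8, 105.3]
tcp_rot: [-180.0, -0.0, -1.2]
ft_force: [0.0, 0.1, -0.7]
gripper_width: 0.228
grip_force: 61.1
```

Request:
step_arm([
  [10, 0, 0, 0.11, 0],
  [10, 0, 0.2, 0, 0],
  [10, 0, 0.4, 0, 0],
  [10, 0, 0.4, 0, 0],
  [10, 0, 0.4, 0, 0],
  [10, 0, 0.4, 0, 0],
  [10, 0, 0.4, 0, 0],
  [10, 0, 0.4, 0, 0],
  [10, 0, 0.4, 0, 0],
  [10, 0, 0.4, 0, 0],
])

```text
t: 12.43
tcp_pos: [477.9, 43.2, 101.9]
tcp_rot: [180.0, -0.0, -1.3]
ft_force: [0.2, -0.1, -1.7]
gripper_width: 0.226
grip_force: 60.9
```

Request:
step_arm([
  [10, 0, 0.4, 0, 0],
  [10, 0, 0.4, 0, 0],
  [10, 0, 0.4, 0, 0],
  [10, 0, 0.4, 0, 0],
  [10, 0, 0.4, 0, 0],
  [10, 0, 0.4, 0, 0],
  [10, 0, 0.25, 0, 0],
  [10, 0, 0.25, 0, 0],
  [10, 0, 0.25, 0, 0],
  [10, 0, 0.25, 0, 0],
])

```text
t: 13.27
tcp_pos: [475.8, -57.2, 101.8]
tcp_rot: [180.0, -0.0, -1.2]
ft_force: [0.2, 0.3, -0.8]
gripper_width: 0.223
grip_force: 60.9
```

Request:
step_arm([
  [10, 0, 0.25, 0, 0],
  [10, 0, 0.15, 0, 0],
  [10, 0, 0, 0, 0],
  [10, 0, 0, 0, 0],
  [10, 0, -0.4, 0, 0],
  [10, 0, 0, -0.6, 0],
  [10, 0, 0, -0.7, 0],
  [10, 0, 0, -0.7, 0],
  [10, 0, -0.8, 0, 0],
  [10, 0, -0.8, 0, 0],
])

```text
t: 14.1
tcp_pos: [477.8, -8.4, 163.1]
tcp_rot: [180.0, -0.2, -1.4]
ft_force: [0.2, 0.6, -1.9]
gripper_width: 0.223
grip_force: 61.1
```

```bash
python3 -c "
from h import *
go(400,-365,160,30)
s=snap('scene')
s2=snap('top')
for n,q in(('scene',s),('top',s2)):
  for m in optics.mark_of(n,'chip0'): print(n,round(m['score'],2),np.round(m['centre']),ray(q,*m['centre'],4).round())
a=cv2.resize(s['color'][130:210,170:290,::-1],(600,400),interpolation=2)
b=cv2.resize(s2['color'][180:280,285:360,::-1],(300,400),interpolation=2)
cv2.imwrite('pics/c7.png',cv2.resize(np.hstack([a,b]),(800,356)))
"
```

```text
t 14.1 tcp [477.8  -8.4 163.1] [ 1.7998e+02 -1.7000e-01 -1.3600e+00] F [ 0.2  0.6 -1.9] w 0.223 61.1
turn units -6.84 shift mm now [-69.4 358.3   3. ]
shift after turn [-245.7  269.9    3.1]
top 0.66 [222. 303.] [528. -93.   4.]
top 0.54 [208. 310.] [ 570. -117.    4.]
```

View pics/c7.png

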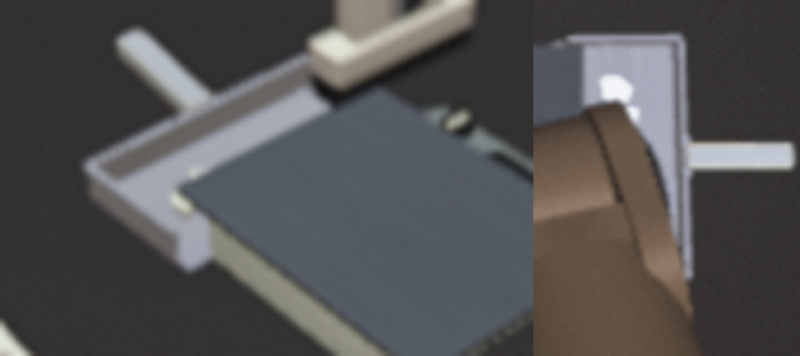

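The plate is clear and two chips show in the pan at (180,200) and (195,175). The other two are hidden from here. I'll carry the scraper to the bench.

Request:
step_arm([
  [10, -0.2, 0.92, 0, 0],
  [10, -0.2, 0.92, 0, 0],
  [10, -0.2, 0.92, 0, 0],
  [10, -0.2, 0.92, 0, 0],
  [10, -0.2, 0.92, 0, 0],
  [10, -0.2, 0.92, 0, 0],
  [10, -0.2, 0.92, 0, 0],
  [10, -0.2, 0.92, 0, 0],
  [10, -0.2, 0.92, 0, 0],
  [10, -0.2, 0.92, 0, 0],
])

```text
t: 15.13
tcp_pos: [409.8, -285.1, 161.5]
tcp_rot: [180.0, 0.0, -1.3]
ft_force: [0.2, 0.4, -1.8]
gripper_width: 0.222
grip_force: 60.9
```

Request:
step_arm([
  [10, -0.2, 0.92, 0, 0],
  [10, -0.2, 0.92, 0, 0],
  [10, -0.2, 0.92, 0, 0],
  [10, 0, 0, 0.7, 0],
  [10, 0, 0, 0.8, 0],
  [10, 0, 0, 0.8, 0],
  [10, 0, 0, 0.7, 0],
  [10, 0, 0, 0.4, 0],
  [10, 0, 0, 0, 0],
  [10, 0, 0, 0, 0],
])

```text
t: 15.97
tcp_pos: [390.5, -365.7, 59.1]
tcp_rot: [-179.9, 0.1, -1.2]
ft_force: [0.5, -1.6, -0.7]
gripper_width: 0.226
grip_force: 60.9
```

```bash
python3 -c "
from h import *
go(390,-365,45,-1.2)
s2=snap('top')
for m in optics.mark_of('top','chip0'): print(round(m['score'],2),np.round(m['centre']),ray(s2,*m['centre'],4).round())
g=s2['color'].min(2); 
b=s2['color'][180:280,280:420,::-1]
cv2.imwrite('pics/c8.png',cv2.resize(b,(770,550),interpolation=2))
"
```

```text
t 15.97 tcp [ 390.5 -365.7   59.1] [-1.7994e+02  1.0000e-01 -1.2500e+00] F [ 0.5 -1.6 -0.7] w 0.226 60.9
turn units -0.01 shift mm now [-0.4 -0.6 14.1]
shift after turn [-0.5 -0.7 14.1]
0.43 [214. 313.] [ 552. -126.    4.]
0.42 [248. 308.] [ 446. -104.    4.]
0.41 [207. 310.] [ 574. -115.    4.]
```

View pics/c8.png

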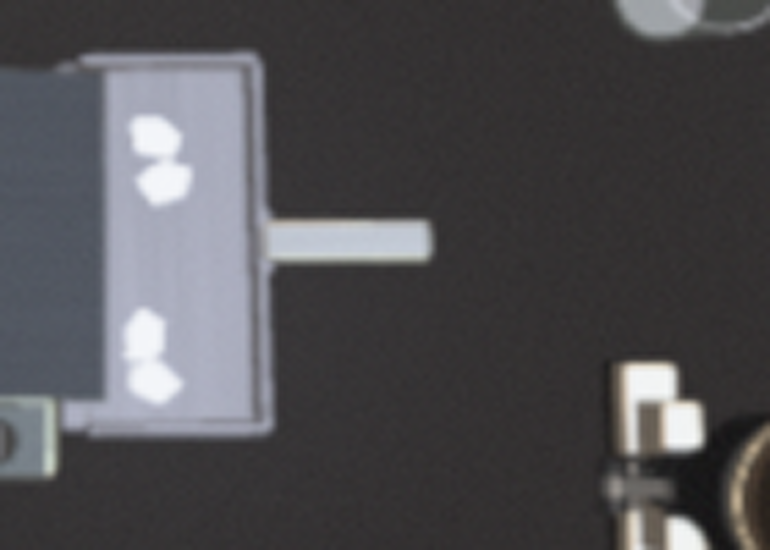

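All four chips lie flat in the pan, in pairs around (158,160) and (150,358), and the pan hasn't moved. I'll set the scraper down.

Request:
step_arm([
  [10, 0, 0, 0, 0],
  [10, 0, 0, 0.2, 0],
  [10, 0, 0, 0.15, 0],
  [10, 0, 0, 0.08, 0],
  [10, 0, 0, 0, 0],
  [10, 0, 0, 0, 0],
])

```text
t: 16.57
tcp_pos: [391.2, -365.4, 46.6]
tcp_rot: [-180.0, 0.0, -1.2]
ft_force: [-0.8, 0.0, -1.5]
gripper_width: 0.223
grip_force: 60.9
```

Request:
step_arm([
  [10, 0, 0, 0.03, 0],
  [10, 0, 0, 0.03, 0],
  [10, 0, 0, 0, 0],
  [10, 0, 0, 0, 0],
])

```text
t: 16.9
tcp_pos: [391.4, -365.6, 45.1]
tcp_rot: [180.0, -0.0, -1.2]
ft_force: [0.7, 0.1, -0.7]
gripper_width: 0.226
grip_force: 61.2
```

Request:
step_arm([
  [10, 0, 0, 0.03, 0],
  [10, 0, 0, 0, 0],
  [28, 0, 0, 0, 0],
  [40, 0, 0, 0, 0],
  [60, 0, 0, 0, 0],
  [60, 0, 0, 0, 0],
  [60, 0, 0, 0, 0],
  [60, 0, 0, 0, 0],
])

```text
t: 17.57
tcp_pos: [391.3, -365.5, 44.0]
tcp_rot: [-180.0, 0.0, -1.2]
ft_force: [0.0, -0.2, -0.2]
gripper_width: 0.703
grip_force: 0.0
```

Request:
step_arm([
  [60, 0, 0, -0.3, 0],
  [60, 0, 0, -0.7, 0],
  [60, 0, 0, -0.8, 0],
  [60, 0, 0, -0.8, 0],
  [60, 0, 0, -0.8, 0],
  [60, 0, 0, -0.6, -0.99],
  [60, 0, 0, 0, -0.99],
  [60, 0, 0, 0, -0.99],
  [60, 0, 0, 0, -0.99],
  [60, 0, 0, 0, -0.99],
])

```text
t: 18.4
tcp_pos: [391.3, -365.6, 165.0]
tcp_rot: [180.0, -0.0, 21.7]
ft_force: [-0.5, -1.0, -0.2]
gripper_width: 0.702
grip_force: 0.0
```

Request:
step_arm([
  [60, 0, 0, 0, -0.98],
  [60, 0, 0, 0, -0.98],
  [60, 0, 0, 0, -0.98],
  [60, 0, 0, 0, -0.98],
  [60, 0, 0, 0, -0.98],
  [60, 0, 0, 0, -0.98],
  [60, 0, 0, 0, -0.98],
  [60, 0, 0, 0, -0.98],
  [60, 0, 0, 0, -0.98],
  [60, 0, 0, 0, -0.98],
])

```text
t: 19.23
tcp_pos: [391.2, -365.6, 164.8]
tcp_rot: [180.0, 0.0, 66.6]
ft_force: [0.2, 0.2, 0.0]
gripper_width: 0.707
grip_force: 0.0
```

Request:
step_arm([
  [60, 0, 0, 0, -0.98],
  [60, 0, 0, 0, -0.98],
  [60, 0, 0, 0, -0.98],
  [60, 0, 0, 0, -0.98],
  [60, 0, 0, 0, -0.98],
  [60, 0, 0, 0, 0],
])

```text
t: 19.73
tcp_pos: [391.2, -365.6, 164.7]
tcp_rot: [180.0, 0.0, 89.0]
ft_force: [0.5, -0.2, 0.3]
gripper_width: 0.702
grip_force: 0.0
```

```bash
python3 -c "
from h import *
go(519.5,-194,100,89.1)
s=snap('top');g=s['color'].astype(int).min(2)
for col in range(332,357,4):
    r=np.where(g[205:245,col]>110)[0]+205
    print(col,ray(s,r.mean(),col,39).round(1) if len(r) else '')
m=optics.mark_of('top','scraper')[0]; print(m['score'],ray(s,*m['centre'],0))
"
```

```text
t 19.73 tcp [ 391.2 -365.6  164.7] [1.7999e+02 2.0000e-02 8.9040e+01] F [ 0.5 -0.2  0.3] w 0.702 0.0
turn units -0.01 shift mm now [173.8 125.4  64.6]
shift after turn [173.6 125.6  64.7]
332 [ 519.5 -176.3   39. ]
336 [ 519.3 -188.4   39. ]
340 [ 519.1 -200.6   39. ]
344 [ 518.9 -212.7   39. ]
348 [ 518.7 -224.9   39. ]
352 [ 518.5 -237.    39. ]
356 [ 518.3 -249.2   39. ]
0.97 [ 389.47622694 -372.49047805    0.        ]
```

Request:
step_arm([
  [60, 0.75, 0.55, 0, 0],
  [60, 0.75, 0.55, 0, 0],
  [60, 0.75, 0.55, 0, 0],
  [60, 0.75, 0.55, 0, 0],
  [60, 0.75, 0.55, 0, 0],
  [60, 0.75, 0.55, 0, 0],
  [60, 0.75, 0.55, 0, 0],
  [60, 0.54, 0.33, 0.6, 0],
  [60, 0, 0, 0.8, 0],
  [60, 0, 0, 0.6, 0],
])

```text
t: 20.67
tcp_pos: [520.9, -192.6, 103.3]
tcp_rot: [180.0, -0.0, 88.9]
ft_force: [-0.6, -0.5, -0.8]
gripper_width: 0.698
grip_force: 0.0
```

Request:
step_arm([
  [60, 0, 0, 0, 0],
  [60, 0, 0, 0, 0],
])

```text
t: 20.83
tcp_pos: [519.6, -194.2, 103.7]
tcp_rot: [-179.9, -0.0, 88.8]
ft_force: [-0.4, 0.2, -0.3]
gripper_width: 0.699
grip_force: 0.0
```

```bash
python3 -c "
from h import *
go(519.3,-194,12,89.1)
s=snap('scene'); print(proj(s,(519.3,-194,39)))
cv2.imwrite('pics/c9.png',cv2.resize(s['color'][80:200,150:300,::-1],(750,600),interpolation=2))
"
```

```text
t 20.83 tcp [ 519.6 -194.2  103.7] [-1.7989e+02 -3.0000e-02  8.8780e+01] F [-0.4  0.2 -0.3] w 0.699 0.0
turn units -0.07 shift mm now [ 0.2 -0.2 91.7]
shift after turn [ 0.2 -0.3 91.7]
[209.71618343 146.76314086]
```

View pics/c9.png

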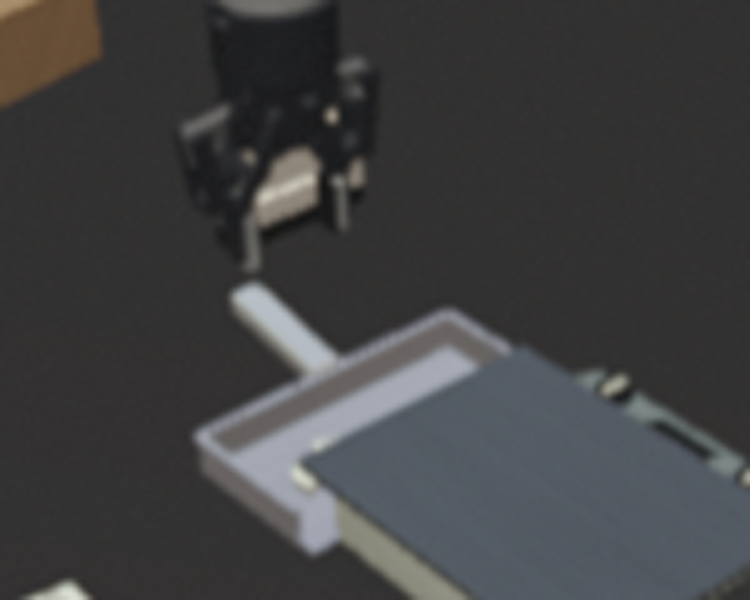

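The open fingers straddle the handle line above the grip point, at about (298,334) in the crop. Now lower and grip.

Request:
step_arm([
  [60, 0, 0, 0.6, 0],
  [60, 0, 0, 0.6, 0],
  [60, 0, 0, 0.6, 0],
  [60, 0, 0, 0.6, 0],
  [60, 0, 0, 0.4, 0],
  [60, 0, 0, 0.25, 0],
  [60, 0, 0, 0, 0],
  [60, 0, 0, 0, 0],
])

```text
t: 21.55
tcp_pos: [520.6, -194.6, 13.3]
tcp_rot: [180.0, 0.0, 88.8]
ft_force: [-0.2, 1.0, 0.3]
gripper_width: 0.702
grip_force: 0.0
```

Request:
step_arm([
  [40, 0, 0, 0, 0],
  [30, 0, 0, 0, 0],
  [10, 0, 0, 0, 0],
  [10, 0, 0, 0, 0],
  [10, 0, 0, 0, 0],
  [10, 0, 0, 0, 0],
  [10, 0, 0, 0, 0],
  [10, 0, 0, 0, 0],
], newtons=110)

```text
t: 22.22
tcp_pos: [520.5, -194.6, 13.6]
tcp_rot: [180.0, 0.0, 88.9]
ft_force: [-0.7, -0.3, 6.3]
gripper_width: 0.238
grip_force: 107.1
```

Request:
step_arm([
  [10, 0, 0, -0.03, 0],
  [10, -0.04, 0, -0.03, 0],
  [10, -0.08, 0, 0, 0],
  [10, -0.12, 0, 0, 0],
  [10, -0.16, 0, 0, 0],
  [10, -0.2, 0, 0, 0],
  [10, -0.2, 0, 0, 0],
  [10, -0.2, 0, 0, 0],
  [10, -0.2, 0, 0, 0],
  [10, -0.2, 0, 0, 0],
])

```text
t: 23.05
tcp_pos: [519.2, -237.2, 14.3]
tcp_rot: [-180.0, 0.0, 88.8]
ft_force: [0.3, -0.6, -1.8]
gripper_width: 0.236
grip_force: 107.6
```

Request:
step_arm([
  [10, -0.2, 0, 0, 0],
  [10, -0.15, 0, 0, 0],
  [10, -0.1, 0, 0, 0],
  [10, -0.05, 0, 0, 0],
  [10, 0, 0, 0, 0],
  [10, 0, 0, -0.05, 0],
  [10, 0, 0, -0.1, 0],
  [10, 0, 0, -0.1, 0],
  [10, 0, 0, -0.05, 0],
  [10, 0, 0, 0, 0],
])

```text
t: 23.88
tcp_pos: [519.5, -251.3, 24.0]
tcp_rot: [179.9, 0.0, 88.9]
ft_force: [-0.7, 0.4, -2.0]
gripper_width: 0.235
grip_force: 107.6
```

```bash
python3 -c "
from h import *
go(519.3,-255,12,89.1)
s=snap('scene')
cv2.imwrite('pics/c10.png',cv2.resize(s['color'][80:200,150:300,::-1],(750,600),interpolation=2))
s=snap('top','t10.png');g=s['color'].astype(np.uint8).min(2)
n,l,st,c=cv2.connectedComponentsWithStats((g>195).astype(np.uint8))
for i in range(1,n):
    if 280<c[i][0]<350 and 180<c[i][1]<280 and st[i][4]>5: print(c[i].round(),st[i],ray(s,c[i][1],c[i][0],15).round())
print(state()['wrist_torque'])
"
```

```text
t 23.88 tcp [ 519.5 -251.3   24. ] [1.7995e+02 2.0000e-02 8.8870e+01] F [-0.7  0.4 -2. ] w 0.235 107.6
turn units -0.05 shift mm now [-3.7 -0.1 12. ]
shift after turn [-3.7 -0.1 12. ]
[327. 208.] [322 200  12  17 127] [ 568. -169.   15.]
[325. 244.] [321 236  11  17 128] [ 456. -158.   15.]
[-0.08240499 -0.00131929 -0.00362651]
```

View pics/c10.png

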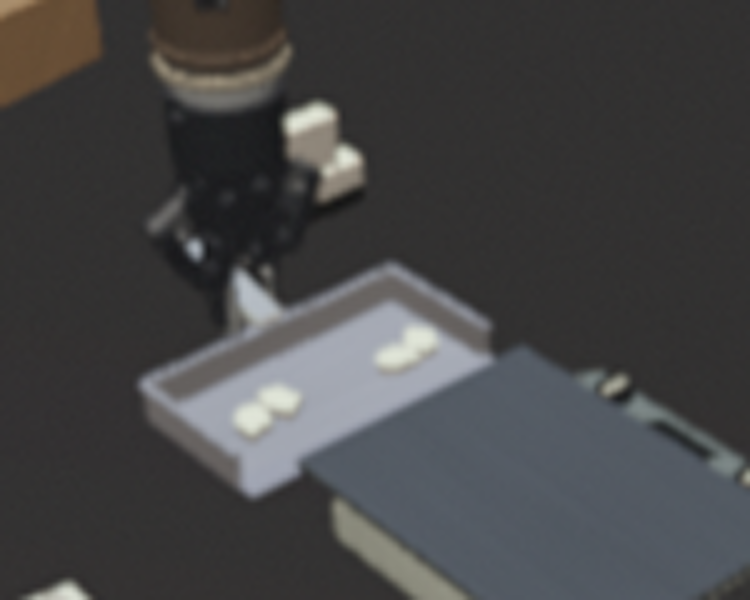

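The pan is out and level with all four chips in the middle of the floor, around (265,410) and (405,348), and the scraper is standing upright. Now a smooth lift.

Request:
step_arm([
  [10, 0, 0, -0.06, 0],
  [10, 0, 0, -0.12, 0],
  [10, 0, 0, -0.2, 0],
  [10, 0, 0, -0.25, 0],
  [10, 0, 0, -0.25, 0],
  [10, 0, 0, -0.25, 0],
  [10, 0, 0, -0.25, 0],
  [10, 0, 0, -0.25, 0],
  [10, 0, 0, -0.25, 0],
  [10, 0, 0, -0.25, 0],
])

```text
t: 24.82
tcp_pos: [519.0, -251.4, 88.2]
tcp_rot: [180.0, 0.0, 88.9]
ft_force: [0.2, -0.6, -1.9]
gripper_width: 0.234
grip_force: 107.7
```

Request:
step_arm([
  [10, 0, 0, -0.25, 0],
  [10, 0, 0, -0.25, 0],
  [10, 0, 0, -0.25, 0],
  [10, 0, 0, -0.25, 0],
  [10, 0, 0, -0.25, 0],
  [10, 0, 0, -0.25, 0],
  [10, 0, 0, -0.25, 0],
  [10, 0, 0, -0.2, 0],
  [10, 0, 0, -0.12, 0],
  [10, 0, 0, -0.06, 0],
])

```text
t: 25.65
tcp_pos: [519.3, -251.4, 151.9]
tcp_rot: [180.0, 0.0, 88.9]
ft_force: [0.7, 0.2, -1.9]
gripper_width: 0.233
grip_force: 107.6
```

Request:
step_arm([
  [10, 0, 0, 0, 0],
  [10, 0, 0, 0, 0],
  [10, 0, 0, 0, 0],
  [10, 0, 0, 0, 0],
  [10, 0, 0, 0, 0],
  [10, 0, 0, 0, 0],
  [10, 0, 0, 0, 0],
  [10, 0, 0, 0, 0],
  [10, 0, 0, 0, 0],
  [10, 0, 0, 0, 0],
])

```text
t: 26.48
tcp_pos: [519.0, -251.4, 151.2]
tcp_rot: [-180.0, 0.0, 88.8]
ft_force: [-0.1, 0.0, -1.7]
gripper_width: 0.231
grip_force: 107.7
```

Request:
step_arm([
  [10, 0, 0, 0, 0],
  [10, 0, 0, 0, 0],
  [10, 0, 0, 0, 0],
  [10, 0, 0, 0, 0],
  [10, 0, 0, 0, 0],
  [10, 0, 0, 0, 0],
  [10, 0, 0, 0, 0],
  [10, 0, 0, 0, 0],
  [10, 0, 0, 0, 0],
  [10, 0, 0, 0, 0],
])

```text
t: 27.32
tcp_pos: [519.0, -251.3, 151.2]
tcp_rot: [-180.0, -0.0, 88.9]
ft_force: [-0.1, -0.1, -1.5]
gripper_width: 0.237
grip_force: 107.6
```

Request:
step_arm([
  [10, 0, 0, 0, 0],
  [10, 0, 0, 0, 0],
  [10, 0, 0, 0, 0],
  [10, 0, 0, 0, 0],
  [10, 0, 0, 0, 0],
  [10, 0, 0, 0, 0],
  [10, 0, 0, 0, 0],
  [10, 0, 0, 0, 0],
  [10, 0, 0, 0, 0],
  [10, 0, 0, 0, 0],
])

```text
t: 28.15
tcp_pos: [519.0, -251.3, 151.2]
tcp_rot: [-180.0, 0.0, 88.9]
ft_force: [-1.5, 1.0, -1.8]
gripper_width: 0.238
grip_force: 107.7
```

```bash
python3 -c "
from h import *
go(519.3,-255,150,89.1)
for n in('top','scene'):
  s=snap(n,n+'_end.png');g=s['color'].min(2)
  n_,l,st,c=cv2.connectedComponentsWithStats((g>195).astype(np.uint8))
  print(n,[(c[i].round(),int(st[i][4])) for i in range(1,n_) if 170<c[i][0]<370 and 80<c[i][1]<290 and 5<st[i][4]<400])
  for m in optics.mark_of(n,'pan')[:1]: print(m,ray(s,*m['centre'],135).round())
"
```

```text
t 28.15 tcp [ 519.  -251.3  151.2] [-180.      0.     88.86] F [-1.5  1.  -1.8] w 0.238 107.7
turn units -0.05 shift mm now [-3.7  0.3  1.2]
shift after turn [-3.7  0.3  1.2]
top [(array([225.,  81.]), 197), (array([248.,  81.]), 188), (array([284.,  80.]), 384), (array([336., 205.]), 154), (array([334., 245.]), 152)]
{'centre': [221.0, 333.0], 'score': 0.71} [ 523. -160.  135.]
scene [(array([209., 104.]), 27), (array([230., 115.]), 45), (array([200., 126.]), 52), (array([366., 232.]), 10), (array([369., 242.]), 12), (array([278., 247.]), 107)]
{'centre': [122.4, 210.1], 'score': 0.76} [ 520. -182.  135.]
```

```bash
python3 -c "
from h import *
print(arm.job_done())"
```

```text
the job is handed in; nothing more can be done
None
```

The job is handed in: at the last camera check the gripper held the pan about 13 cm up with the chips still in it (its levelness was not measured up there), and the scraper was standing let go on the bench; no verdict came back, and I viewed 12 pictures against the limit of 10.

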